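# Shut the round hopper's slide gate

## Task

The round glass-chip hopper is to be refilled, so its outlet must be closed first: push its slide gate fully shut, until the spring catch at its side clicks behind the striker, then let go of it. Leave the gate of the square hopper as it is.

Things in the scene. Friction and masses are not known exactly. Their poses are not given: they have to be found in the camera images.
- round_gate_tab (a point): Middle of the gate's push tab: upright aluminium plate 34 wide, 12 thick, top 100 mm above the table, on the robot's side of the low plywood hopper with the ROUND steel funnel (132 mm across, rim 124 high). x axis: the way the gate shuts, towards the funnel; y along the tab's width; z up. Push its outer (-x) face. The point is 75 mm up, 6 mm inside each face. Behind the tab is free room.
- round_gate (a joint): Opening of the round hopper's gate, m: 0 fully shut against a hard end stop, 0.072 wide open. A flat aluminium blade in guides 55 mm high, fixed to the table; shut, its tab is still 46 mm short of the funnel's rim. Stiff (about 4 N) and stays where left; from about 0.04 on, the catch is pushed aside too: up to 10 N in all.
- round_catch (a joint): Spring catch of the round hopper, rad: 64 mm steel arm lying along the gate's +y edge, 50 to 90 mm beside the tab's middle line, top 71 mm high. 0 at rest (also while the gate is open); the striker block on the gate swings it out to about 0.15 and it snaps back to 0 behind the striker in the last 3 mm of travel, locking the gate.
- square_gate_tab (a point): The same point and axes on the like gate of the other hopper, which has a SQUARE funnel (126 mm, rim 124 high); to be left as it is. The two hoppers may stand either way round, some 0.3 m apart to left and right.

How it is judged (in metres and radians):
At the end, for the whole second after the job is handed in: The round hopper's gate is shut (less than 6 mm open) with its catch snapped back behind the striker (less than 0.05 rad from rest), and the square hopper's gate is within 10 mm of where it was (value of joint round_gate below 0.006 m and value of joint round_catch below 0.05 rad and distance of square_gate_tab from where it was at the start of the episode below 0.01 m); the robot touches nothing.
It fails at once if the square hopper's gate is moved by more than 10 mm (distance of square_gate_tab from where it was at the start of the episode above 0.01 m).
It also fails if it takes over 32 s, if anything falls off the work surface, if the arm or the gripper's body presses on something with over 40 N, if the wrist force passes 120 N, or if a joint passes its speed limit or range.

## Robot

A 6-joint arm with a two-finger parallel gripper is mounted at the origin on a cart in front of the work surface, level with it; the furniture and walls round the work are solid. World frame = base frame: x ahead of the robot, y to its left, z up, the work surface at z = 0. Lengths are in mm, angles in rad, forces in N, time in s.
With the tool pointing down it reaches from about 375 to 900 mm from the base axis. Payload 3.1 kg.
Tool frame: the origin (TCP) lies at the very end of the fingers, on their centre line; the grasp point (between the pads) lies robot.tcp_to_grasp behind it (robot.tcp_to_grasp is the distance from the TCP to the grasp point, in mm); x points along the fingers, y is the direction in which the jaws open and shut, and the axes are right-handed (so a half turn about x gives the same grasp; the last joint's range is limited). The gripper opens to 87 mm and grips with 3 to 60 N. Pads are 19 mm wide; open, the fingers measure 117 mm over their backs; the gripper's body (75 mm by 190 mm) begins 51 mm behind the grasp point.
Start: joints at [-1.28, 0.527, 1.433, -0, 1.181, -0.178], TCP at [282.403, -557.535, 222.548] pointing down, gripper open.
Joint ranges: [-3.08, 3.08], [-0.75, 2.2], [0.22, 2.44], [-1.43, 4.57], [0, 2.65], [-2.85, 2.85]. Speed limits (rad/s): [2.79, 2.79, 3.14, 3.14, 3.14, 3.14].

## Interface

Orientations are given as a unit quaternion [w, x, y, z].
In Python, from workcell import robot gives the robot as it stands.
- The arm moves only by the tool move_arm, never from a script. Its argument "commands" is a list that holds one entry, the list of rows, each a list of 7 numbers: the finger opening in cm, from 0 to 8.7, then the shift along the world's x, y, z in cm, then the turn, a rotation vector about the world's x, y, z in degrees. A call has 1 to 8 rows; each row shifts and turns the commanded pose from where the row before left it; what a row does not reach is not made up. A row lasts 1/12 s, in which the tool goes at most 41.7 mm and 7.16 degrees, less where a joint would pass 70% of its speed; a pose out of reach is approached as far as the arm can. A call is refused whole if a number of a shift passes 4.17 or a number of a turn 7.16, either way. A call with a gripper value outside its range is refused whole. The fingers move at their own pace and stop on an object; the grip force is fixed at half the most. Time passes only in rows, so rows that do not move let the fingers close. It gives the time, the measured TCP pose, the force and the opening at its end, in the units of the state.
- robot.read_state(): the state, without advancing time (a new reading comes with each control period).
- robot.get_image(name): name is "side" or "top" or "wrist"; returns a dict with "image" (480x640x3 uint8, red, green, blue), "depth" (480x640 float32, mm along the optical axis (not along the pixel's ray), 0 where there is no reading), "fx", "fy", "cx", "cy" (pixels), "rvec" (rotation vector, rad) and "tvec" (3), from world to camera coordinates, as OpenCV has them; the wrist camera has in their place "hand_eye" (4x4, takes a point from camera to tool coordinates, whose origin is the TCP and whose axes are the tool frame's). Camera axes: x right, y down, z forward; pixel columns grow to the right and rows downward; lengths in mm; the calibration is good to about 2 mm. The wrist camera is an equidistant fisheye: a pixel r from the principal point sees the ray r / f radians off the axis. A picture is of the moment at which its call begins: read the wrist's pose just before it.
- robot.sign_off(): hands the job in, once; it reports no verdict.
The state is a dict: "time_s": time; "q": joint angles; "joint_vel": joint speeds; "joint_torque": joint torques, N m; "tool_pos": TCP position; "ee_rot": TCP orientation; "contact_force": force on the tool from outside, world axes, zero at the start; "moment": the same for the moment, N m; "width": opening from 0.0 (shut) to 1.0 (fully open).
Only numpy, scipy, OpenCV 4.12 (cv2) and the standard library are available. Lean on these libraries where they do the work, as an engineer would, in place of code of your own. Each camera call takes 0.05 s, during which the arm holds its last target. There are 200 camera calls.

## Working session

There is one attempt and no reset: what is moved stays moved. The work goes in short steps, Python scripts to look and compute and a tool call to move; the robot and the scene stay as the last step left them, time stands still between calls to the robot, and variables do not carry over. Pictures are saved under pics/ and viewed, about 8 in all and at most 12, crops included, and the job is handed in when it is done.

Besides the shell and the picture viewer there is one more tool, called after ">>>" by a JSON object that holds its "method" and its "body", one argument or row to a line. move_arm: Moves the arm, as the interface text tells. Its arguments: {"type":"object","properties":{"commands":{"type":"array","items":{"type":"array","items":{"type":"array","items":{"type":"number"}}}}},"required":["commands"]}

```bash
mkdir -p pics
cat > h.py <<'E'
import numpy as np, cv2
from workcell import robot
def cloud(d):
    Z=d["depth"].astype(float); v,u=np.mgrid[0:480,0:640]
    P=np.stack([(u-d["cx"])/d["fx"]*Z,(v-d["cy"])/d["fy"]*Z,Z],-1)
    R=cv2.Rodrigues(np.array(d["rvec"],float))[0]
    W=(P-np.array(d["tvec"]).ravel())@R
    W[Z<=0]=np.nan
    return W
E
python3 - <<'E'
from h import *
s=robot.read_state();print(s)
for n in("top","side"):
    d=robot.get_image(n);cv2.imwrite(f"pics/{n}0.png",d["image"][...,::-1]);W=cloud(d);np.save(f"{n}0.npy",W)
    print(n,d["fx"],-cv2.Rodrigues(np.array(d["rvec"],float))[0].T@np.array(d["tvec"]).ravel(),np.isfinite(W[...,0]).mean())
E
```

```text
{'time_s': 0.0, 'q': array([-1.28051082e+00,  5.28452523e-01,  1.43386373e+00, -7.84273345e-06,
        1.18135392e+00, -1.78519741e-01]), 'joint_vel': array([ 9.46413430e-04,  3.63631796e-05, -2.15130593e-04,  1.14657375e-03,
        2.10244985e-04,  6.51726003e-05]), 'joint_torque': array([-1.13148275e-05, -4.40040350e+01, -1.76594067e+01,  6.32911082e-02,
        5.81861415e-02, -1.63769496e-04]), 'tool_pos': array([ 282.19779702, -556.88018454,  221.59225529]), 'ee_rot': array([-0.16350174, -0.68772552, -0.16496819,  0.68781269]), 'contact_force': array([-0.53485842, -0.0723551 ,  0.29390811]), 'moment': array([-0.00579166,  0.01357154,  0.04082192]), 'width': 1.0001117369659174}
top 450.3924666377104 [459.56571947 207.15051162 932.22151313] 0.9960384114583334
side 622.7811511541738 [558.90844796 878.08249074 606.15611968] 0.9959733072916667
```

View pics/top0.png

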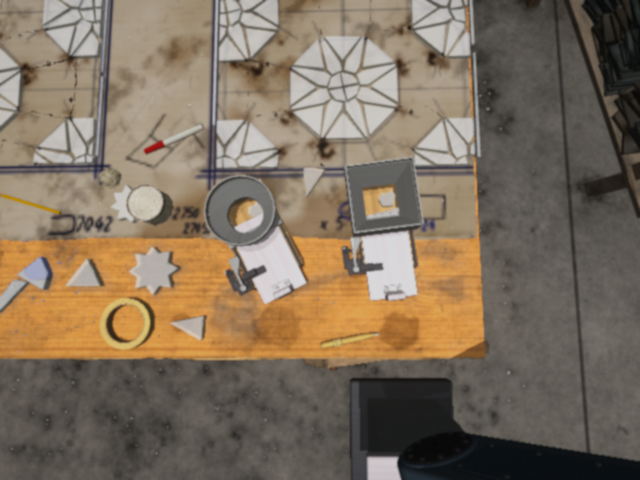

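View pics/side0.png

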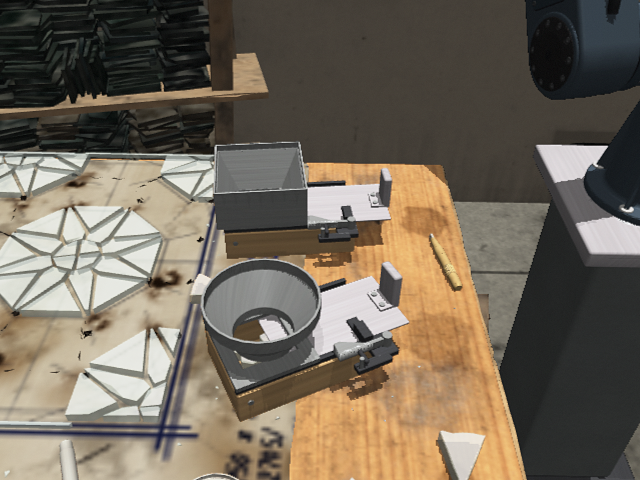

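The top view (up is +x, left is +y) shows the round funnel at (240,210) with its tab near (283,290), and the square one at (383,197) with its tab near (397,294). The side view agrees. The round gate's tab is out towards the robot, with the catch on its left. Next I'll get the positions from depth.

Run:
```python
from h import *
T=np.load("top0.npy");S=np.load("side0.npy")
print("table z",np.nanmedian(T[330:345,230:300,2]))
W=T[160:320,190:325].reshape(-1,3)
rim=W[(W[:,2]>116)&(W[:,2]<135)];c,r=cv2.minEnclosingCircle(rim[:,:2].astype(np.float32));print("rim",c,r,len(rim))
for nm,A in(("top",T),("side",S)):
    P=A.reshape(-1,3);P=P[np.isfinite(P[:,0])]
    m=(P[:,2]>78)&(P[:,2]<104)&(np.hypot(P[:,0]-c[0],P[:,1]-c[1])>80)&(np.hypot(P[:,0]-c[0],P[:,1]-c[1])<260)
    Q=P[m]
    for nmm,sel in(("round",Q[:,1]>c[1]-150),):
        q=Q[sel];print(nm,len(q))
        k=np.round(q[:,:2]/40).astype(int)
        for u in np.unique(k,axis=0):
            s=q[(k==u).all(1)]
            print(u*40,len(s),s.min(0).round(),s.max(0).round(),s.mean(0).round())
# blade: bright low-sat pixels z 50..66
d=cv2.imread("pics/top0.png");hsv=cv2.cvtColor(d,cv2.COLOR_BGR2HSV)
m=((hsv[...,1]<40)&(hsv[...,2]>150)&(T[...,2]>45)&(T[...,2]<75)).astype(np.uint8)
m[:, :190]=0;m[:160]=0
n,l,st,ce=cv2.connectedComponentsWithStats(m)
for i in range(1,n):
    if st[i,4]>300:
        p=T[l==i];b=cv2.minAreaRect(p[:,:2].astype(np.float32));print(st[i],b,cv2.boxPoints(b).round().tolist(),np.median(p[:,2]))
```

```text
table z -0.4394796848567233
rim (619.7496337890625, 393.1114807128906) 66.37251281738281 496
top 131
[440 320] 12 [458. 320.  79.] [460. 331. 100.] [459. 325.  96.]
[480 280] 2 [471. 300.  91.] [473. 300.  91.] [472. 300.  91.]
[480 320] 117 [462. 300.  87.] [480. 333. 104.] [469. 314.  98.]
side 438
[440 320] 23 [458. 323.  80.] [460. 331. 100.] [459. 328.  90.]
[480 280] 2 [473. 298.  97.] [474. 299.  99.] [474. 299.  98.]
[480 320] 413 [460. 301.  78.] [481. 334. 101.] [471. 320.  92.]
[ 237  227   69   77 2532] ((523.32080078125, 344.37713623046875), (126.0212631225586, 92.90803527832031), 26.715164184570312) [[446.0, 358.0], [488.0, 275.0], [600.0, 331.0], [559.0, 414.0]] 50.80332509117436
[ 362  231   55   69 2765] ((520.7840576171875, 112.86312866210938), (125.44996643066406, 92.12194061279297), 6.734740734100342) [[453.0, 151.0], [464.0, 60.0], [588.0, 74.0], [578.0, 166.0]] 50.75524282852372
```

Run:
```python
from h import *
from scipy.spatial.transform import Rotation as R
s=robot.read_state();w,x,y,z=s["ee_rot"];M=R.from_quat([x,y,z,w]).as_matrix();print(M.round(3),robot.tcp_to_grasp)
print("jaw yaw",np.degrees(np.arctan2(M[1,1],M[0,1])),"wanted 117 or -63")
```

```text
[[-0.001  0.452 -0.892]
 [ 0.002 -0.892 -0.452]
 [-1.    -0.002 -0.   ]] 18.700000000000003
jaw yaw -63.14016053597714 wanted 117 or -63
```

>>> {"method": "move_arm", "body": {
  "commands": [
    [[0,1.4,3.8,0,0,0,0],[0,1.4,3.8,0,0,0,0],[0,1.4,3.8,0,0,0,0],[0,1.4,3.8,0,0,0,0],[0,1.4,3.8,0,0,0,0],[0,1.4,3.8,0,0,0,0],[0,1.4,3.8,0,0,0,0],[0,1.4,3.8,0,0,0,0]]
  ]
}}

```text
time_s: 0.77
tool_pos: [394.4, -251.5, 222.3]
ee_rot: [-0.164, -0.688, -0.164, 0.688]
contact_force: [0.3, 0.2, 1.0]
width: 0.478
```

>>> {"method": "move_arm", "body": {
  "commands": [
    [[0,1.4,3.8,0,0,0,0],[0,1.4,3.8,0,0,0,0],[0,1.4,3.8,0,0,0,0],[0,1.4,3.8,0,0,0,0],[0,-0.3,3.9,0,0,0,0],[0,-0.3,3.9,0,0,0,0],[0,-0.3,3.9,0,0,0,0],[0,-0.3,3.9,0,0,0,0]]
  ]
}}

```text
time_s: 1.43
tool_pos: [437.7, 56.3, 222.3]
ee_rot: [-0.164, -0.688, -0.164, 0.688]
contact_force: [1.2, 0.3, 0.5]
width: 0.006
```

>>> {"method": "move_arm", "body": {
  "commands": [
    [[0,-0.3,3.9,0,0,0,0],[0,-0.3,3.9,0,0,0,0],[0,-0.3,3.9,0,0,0,0],[0,-0.3,3.9,0,0,0,0],[0,-0.3,3.9,0,0,0,0],[0,0,2.0,0,0,0,0],[0,0,0,0,0,0,0],[0,0,0,0,0,0,0]]
  ]
}}

```text
time_s: 2.1
tool_pos: [422.8, 270.1, 222.1]
ee_rot: [-0.165, -0.687, -0.165, 0.688]
contact_force: [-0.7, -0.6, 0.5]
width: 0.006
```

>>> {"method": "move_arm", "body": {
  "commands": [
    [[0,0.1,2.3,0,0,0,0],[0,0,0,-3.5,0,0,0],[0,0,0,-3.5,0,0,0],[0,0,0,-3.5,0,0,0],[0,0,0,-3.0,0,0,0],[0,0,0,-1.5,0,0,0],[0,0,0,0,0,0,0],[0,0,0,0,0,0,0]]
  ]
}}

```text
time_s: 2.77
tool_pos: [424.2, 290.9, 72.0]
ee_rot: [-0.164, -0.687, -0.163, 0.689]
contact_force: [0.3, -0.5, -0.0]
width: 0.009
```

Run:
```python
from h import *
d=robot.get_image("side");cv2.imwrite("pics/side1.png",d["image"][...,::-1])
```

```text
(no output)
```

View pics/side1.png

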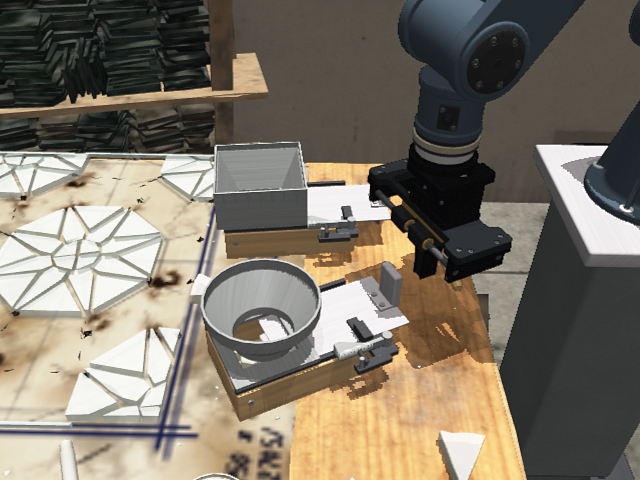

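The side view shows the closed fingers at about (427,265), clear and squarely behind the tab at (390,285). I'll push along 27°.

>>> {"method": "move_arm", "body": {
  "commands": [
    [[0,1.34,0.75,0,0,0,0],[0,0.89,0.46,0,0,0,0],[0,0.45,0.23,0,0,0,0],[0,0.45,0.23,0,0,0,0],[0,0.45,0.23,0,0,0,0],[0,0.45,0.23,0,0,0,0],[0,0.45,0.23,0,0,0,0],[0,0.45,0.23,0,0,0,0]]
  ]
}}

```text
time_s: 3.48
tool_pos: [470.5, 316.8, 72.4]
ee_rot: [-0.165, -0.685, -0.164, 0.691]
contact_force: [-8.5, -6.4, 6.8]
width: 0.001
```

>>> {"method": "move_arm", "body": {
  "commands": [
    [[0,0.45,0.23,0,0,0,0],[0,0.45,0.23,0,0,0,0],[0,0,0,0,0,0,0]]
  ]
}}

```text
time_s: 3.73
tool_pos: [480.9, 322.1, 72.2]
ee_rot: [-0.165, -0.686, -0.164, 0.69]
contact_force: [-5.6, -3.6, 2.2]
width: 0.006
```

>>> {"method": "move_arm", "body": {
  "commands": [
    [[0,0.36,0.18,0,0,0,0],[0,0.36,0.18,0,0,0,0],[0,0.36,0.18,0,0,0,0],[0,0,0,0,0,0,0]]
  ]
}}

```text
time_s: 4.07
tool_pos: [492.3, 328.0, 72.0]
ee_rot: [-0.164, -0.686, -0.164, 0.689]
contact_force: [-4.1, -1.2, 1.5]
width: 0.001
```

>>> {"method": "move_arm", "body": {
  "commands": [
    [[0,0.27,0.14,0,0,0,0],[0,0,0,0,0,0,0]]
  ]
}}

```text
time_s: 4.23
tool_pos: [495.1, 329.3, 72.0]
ee_rot: [-0.164, -0.687, -0.164, 0.689]
contact_force: [-4.4, -2.0, 1.2]
width: 0.003
```

>>> {"method": "move_arm", "body": {
  "commands": [
    [[0,0.18,0.09,0,0,0,0],[0,0,0,0,0,0,0]]
  ]
}}

```text
time_s: 4.4
tool_pos: [496.9, 330.3, 72.0]
ee_rot: [-0.164, -0.687, -0.164, 0.689]
contact_force: [-4.1, -1.8, 0.7]
width: 0.011
```

>>> {"method": "move_arm", "body": {
  "commands": [
    [[0,0.18,0.09,0,0,0,0],[0,0,0,0,0,0,0]]
  ]
}}

```text
time_s: 4.57
tool_pos: [499.6, 331.7, 72.0]
ee_rot: [-0.164, -0.687, -0.164, 0.688]
contact_force: [-2.0, -1.3, -2.0]
width: 0.008
```

>>> {"method": "move_arm", "body": {
  "commands": [
    [[0,0.18,0.09,0,0,0,0],[0,0,0,0,0,0,0]]
  ]
}}

```text
time_s: 4.73
tool_pos: [500.5, 332.2, 72.1]
ee_rot: [-0.164, -0.687, -0.164, 0.689]
contact_force: [-5.1, -2.8, -0.7]
width: 0.004
```

>>> {"method": "move_arm", "body": {
  "commands": [
    [[0,0.18,0.09,0,0,0,0],[0,0,0,0,0,0,0]]
  ]
}}

```text
time_s: 4.9
tool_pos: [500.4, 332.1, 72.1]
ee_rot: [-0.165, -0.685, -0.164, 0.69]
contact_force: [-7.5, -3.9, 2.7]
width: 0.005
```

The force dropped with a small jump, which looks like the click, and then the tool stalled. I'll press a little more to confirm this is the end stop.

>>> {"method": "move_arm", "body": {
  "commands": [
    [[0,0.27,0.14,0,0,0,0],[0,0.18,0.09,0,0,0,0],[0,0,0,0,0,0,0]]
  ]
}}

```text
time_s: 5.15
tool_pos: [500.3, 332.1, 72.0]
ee_rot: [-0.166, -0.681, -0.163, 0.694]
contact_force: [-15.1, -9.6, 10.7]
width: 0.002
```

Run:
```python
from h import *
d=robot.get_image("side");cv2.imwrite("pics/side2.png",cv2.resize(d["image"][220:440,180:450,::-1],None,fx=2.7,fy=2.7))
```

```text
(no output)
```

View pics/side2.png

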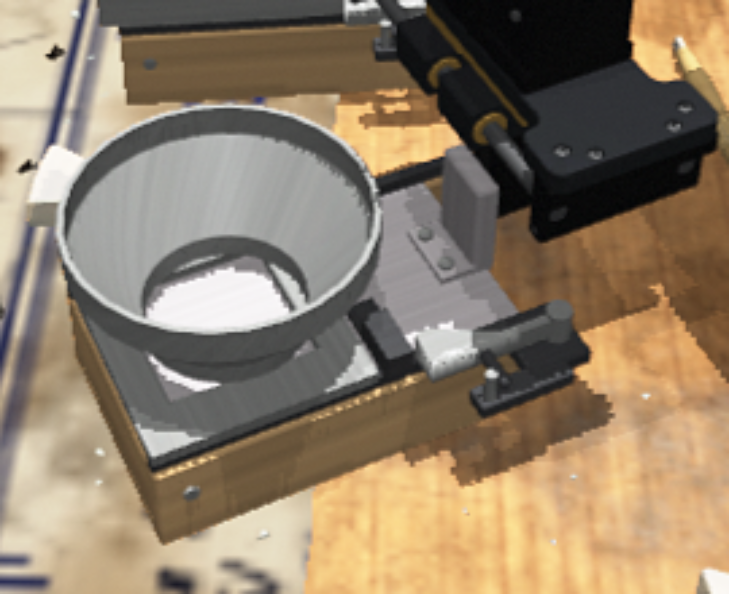

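The crop shows the outlet covered by the blade. The striker at (385,335) has passed the catch head at (440,350), which has snapped in behind it. The tool stalls at 21 N, so this is the end stop. Backing off now.

>>> {"method": "move_arm", "body": {
  "commands": [
    [[0,-0.9,-0.46,0,0,0,0],[0,-1.8,-0.92,0,0,0,0],[0,-3,-1.5,0,0,0,0],[0,-2,-1,0,0,0,0],[0,0,0,4,0,0,0],[0,0,0,4,0,0,0],[0,0,0,4,0,0,0],[0,0,0,0,0,0,0]]
  ]
}}

```text
time_s: 5.87
tool_pos: [438.6, 300.3, 201.0]
ee_rot: [0.163, 0.696, 0.166, -0.68]
contact_force: [1.5, 0.1, 0.2]
width: 0.005
```

Run:
```python
from h import *
d=robot.get_image("side");T=cloud(d);cv2.imwrite("pics/side3.png",cv2.resize(d["image"][130:440,180:450,::-1],None,fx=1.9,fy=1.9))
c=np.array([619.7,393.1]);a=np.radians(27);ex=np.array([np.cos(a),np.sin(a)]);ey=np.array([-ex[1],ex[0]])
for nm,A in(("before",np.load("side0.npy")),("after",T)):
    P=A.reshape(-1,3);P=P[np.isfinite(P[:,0])]
    q=P[:,:2]-c;u,v=q@ex,q@ey
    m=(P[:,2]>80)&(P[:,2]<103)&(u<-85)&(u>-190)&(abs(v)<25)
    print(nm,"round tab u",np.percentile(u[m],[2,50,98]).round(1),m.sum())
    k=(P[:,2]>62)&(P[:,2]<80)&(abs(v-65)<40)&(u<-60)&(u>-180)
    print("  catch/striker v",np.percentile(v[k],[2,50,98]).round(1),"u",np.percentile(u[k],[2,50,98]).round(1),k.sum())
    s=(P[:,2]>70)&(P[:,2]<103)&(P[:,0]>440)&(P[:,0]<490)&(P[:,1]>80)&(P[:,1]<140)
    print("  square tab",P[s].mean(0).round(1) if s.any() else None,s.sum())
```

```text
before round tab u [-174.1 -165.2 -162.5] 412
  catch/striker v [32.8 62.5 84.1] u [-127.9  -96.   -63.8] 899
  square tab [461.9 111.6  89.3] 284
after round tab u [-122.  -113.8 -110.8] 413
  catch/striker v [49.7 65.1 84.4] u [-128.4  -85.5  -63.3] 675
  square tab [461.8 111.9  89.1] 289
```

View pics/side3.png

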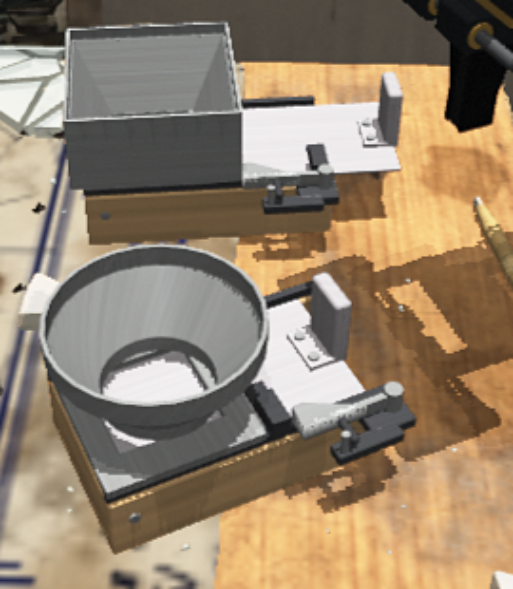

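The last view shows the outlet covered and the catch head at (315,415) tucked in behind the striker at (268,408). The tab's inner face is about 45 mm from the rim (46 expected when shut). The square tab hasn't moved, and the robot is clear.

```bash
python3 -c "
from workcell import robot
print(robot.read_state()['contact_force']);print(robot.sign_off())"
```

```text
[ 0.7064598  -0.07252674 -0.57687348]
the job is handed in; nothing more can be done
None
```

The round hopper's gate is shut, its catch has snapped in behind the striker, and the job is handed in at about 6 s. I pushed the tab with closed fingers along its 27° axis, then backed off and lifted clear.

- **Gate:** it moved about 52 mm, with a small jump and force drop near the end that I took as the click. It then stopped dead and stayed put under about 21 N. Its inner face stands about 45 mm from the funnel rim, against 46 mm expected when shut.
- **Catch:** the last picture shows it behind the striker. In the depth readings its outer edge is back where it was at rest (84.4 mm from the gate's middle line, 84.1 mm at the start).
- **Square hopper:** its tab reads within 0.4 mm of where it started.
- **Robot:** it is clear of everything, with contact force under 1 N.

No check failed or disagreed. I did not measure the catch's angle directly.

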